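# Snug up the taper filler plug of the tester's oil dashpot

### The job

The hardness tester's oil dashpot has been topped up, but its brass taper plug is only finger-started. Take the T-handle key from its wooden block, set it fully down over the plug's square and turn it clockwise until the taper wedges and the plug is snug, at about half a newton metre and no tighter; go by feel, there is no mark or stop. Then stand the key back upright in its block and leave the other things alone.

Things in the scene. Friction and masses are not known exactly. Their poses are not given: they have to be found in the camera images.
- dashpot: Green cast-iron oil dashpot on a base plate, fixed. Origin on the bench under the axis of its filler neck (43 mm diameter, 65 mm high), z up. The main cylinder (74 mm diameter) stands 62 mm behind the neck along +x, its rod clevis 111 mm high. Base plate 152 x 96 x 10 mm, x = -39 to +113 mm.
- plug: Brass taper plug wound with white sealing tape, upright in the filler neck. Origin: centre of the top of its square, 85 mm above the dashpot's origin; z up, x and y square to the flats. The square is 14 mm wide and 14 mm high, top edges rounded, over a round collar 22 mm in diameter. Right-hand thread: clockwise seen from above screws it in; what is left to snug is 0.6 to 2.6 rad.
- key: Loose steel T-handle key, 93 mm tall, 160 g, standing in the block. Origin: centre of its lower end, z up. Foot: round socket, 27 mm outside, with a square hole 16 mm wide and 12 mm deep, flats square to x and y. Fully seated, its origin lies 12 mm below the top of the plug's square; it has about 8 degrees of play either way before the flats bear.
- holder: Wooden block 95 x 62 x 34 mm with an upright round hole, 31 mm in diameter and 24 mm deep (floor 10 mm above the bench) with a small bevel at its mouth; fixed. Its origin is the centre of its underside, below the hole's centre, z up.
- oil_bottle: Loose white oil bottle with red spout, 45 mm in diameter, 140 mm tall, origin at the centre of its underside. A bystander.
- bearing_ring: Loose steel bearing ring, 52 mm in diameter, 15 mm high, origin at the centre of its underside. A bystander.
- gear: Loose steel spur gear, 60 mm in diameter, 14 mm high, origin at the centre of its underside. A bystander.
- filler_mouth (a point): Centre of the neck's mouth, 65 mm above the dashpot's origin. The taped plug first drags at 0.2 N m for 0.3 to 1.8 rad, differently each time; then its taper bites: the torque climbs from 0.24 to 0.33 N m in 0.3 rad, and on from 0.36 by 0.6 N m per radian. Held at rest, it reads about 0.1 N m less than while turning. The plug stays where it is left.
- key_handle (a point): Centre of the key's black handle, 84 mm above its origin: a flat-sided bar along the key's x, 74 mm long, 13 mm thick (along y), 18 mm high.
- packing (a point): A point of the sealing tape packed in the root of the neck's thread, out of sight 55 mm above the dashpot's origin. At first it lies 0.5 mm off the plug's axis, towards the dashpot's +y; the wedging plug drags it clockwise round that axis, well under 0.5 mm in all: too little to be measured from outside.

How it is judged (in metres and radians):
On the way, in this order (a step that is already met when the one before it is completed fails the run):
1. the key is fully seated on the plug's square (horizontal distance between key and plug below 0.004 m and z of key in the frame of plug below -0.009 m and angle between key's own z axis and vertical below 0.15 rad), for 0.2 s.
2. the plug has been wedged snug with the key on its square (x of packing in the frame of dashpot above 2.5e-05 m and z of key in the frame of plug below -0.006 m), for 0.2 s.
At the end, for the whole second after the job is handed in: The plug is snug: stopped at about 0.4 to 0.7 N m, with the packing dragged 0.025 to 0.3025 mm along the dashpot's x. The key rests upright (within 0.12 rad) in its block, foot within 6 mm of the hole's centre and within 5 mm of its floor (x of packing in the frame of dashpot between 2.5e-05 and 0.0003025 m and horizontal distance between key and holder below 0.006 m and z of key in the frame of holder below 0.015 m and angle between key's own z axis and vertical below 0.12 rad and linear speed of key below 0.02 m/s); the robot touches nothing.
It fails at once if the plug is overtightened, above about 0.7 N m (x of packing in the frame of dashpot above 0.0003025 m).
It fails at once if the oil bottle is knocked over or shoved by more than 20 mm (angle between oil_bottle's own z axis and vertical above 0.3 rad or distance of oil_bottle from where it was at the start of the episode above 0.02 m).
It fails at once if the bearing ring or the gear is moved by more than 20 mm (distance of any of bearing_ring, gear from where it was at the start of the episode above 0.02 m).
It also fails if it takes over 67 s, if anything falls off the work surface, if the arm or the gripper's body presses on something with over 40 N, if the wrist force passes 120 N, or if a joint passes its speed limit or range.

### The arm

A 6-joint arm with a two-finger parallel gripper is mounted at the origin on a cart in front of the work surface, level with it; the furniture and walls round the work are solid. World frame = base frame: x ahead of the robot, y to its left, z up, the work surface at z = 0. Lengths are in m, angles in degrees, forces in N, time in s.
With the tool pointing down it reaches from about 0.35 to 0.975 m from the base axis. Payload 7.1 kg.
Tool frame: the origin (TCP) lies at the very end of the fingers, on their centre line; the grasp point (between the pads) lies 19 mm behind it (bot.grip_depth is the y of the grasp point in the tool frame, in m); y points along the fingers, x is the direction in which the jaws open and shut, and the axes are right-handed (so a half turn about y gives the same grasp; the last joint's range is limited). The gripper opens to 88 mm and grips with 3 to 60 N. Pads are 20 mm wide; open, the fingers measure 115 mm over their backs; the gripper's body (75 mm by 178 mm) begins 61 mm behind the grasp point.
Start: joints at [-76.604, 24.242, 93.386, -0, 62.372, -1.089], TCP at [0.156, -0.605, 0.223] pointing down, gripper open.
Joint ranges: [-172.04, 172.04], [-51.8, 120.97], [4.93, 147.93], [-75.15, 255.16], [6.16, 154.13], [-145.62, 145.62]. Speed limits (degrees/s): [136.94, 136.94, 172.46, 180, 180, 180].

### API

Orientations are given as a 3x3 rotation matrix whose columns are the frame's x, y, z axes.
In Python, from plant import bot gives the robot as it stands.
- The arm moves only by the tool servo_tool, never from a script. Its argument "commands" is a list that holds one entry, the list of rows, each a list of 5 numbers: the shift along the tool's x, y, z in m, then the turn about the tool's y in degrees, then the closure, from 0 (fully open) to 1 (shut). A call has 1 to 12 rows; each row shifts and turns the commanded pose from where the row before left it, along the tool's axes as they then stand; what a row does not reach is not made up. A row lasts 1/8 s, in which the tool goes at most 62.5 mm and 10.7 degrees, less where a joint would pass 70% of its speed; a pose out of reach is approached as far as the arm can. A call with a gripper value outside its range is refused whole. The fingers move at their own pace and stop on an object; "newtons" is the grip in N (left out, the last holds). Time passes only in rows, so rows that do not move let the fingers close. It gives the time, the measured TCP pose, the force and the opening at its end, in the units of the state.
- bot.state(): the state, without advancing time (a new reading comes with each control period).
- bot.get_image(name): name is "scene" or "side" or "wrist"; returns the picture (420x560x3 uint8, red, green, blue); there is no depth.
- bot.camera_model(name): a dict with "fx", "fy", "cx", "cy" (pixels), "rvec" (rotation vector, rad) and "tvec" (3), from world to camera coordinates, as OpenCV has them; the wrist camera has in their place "mount" (4x4, takes a point from camera to tool coordinates, whose origin is the TCP and whose axes are the tool frame's). Camera axes: x right, y down, z forward; pixel columns grow to the right and rows downward; lengths in m; the calibration is good to about 2 mm. A picture is of the moment at which its call begins: read the wrist's pose just before it. camera_model takes no time and is no camera call.
- bot.close_job(): hands the job in, once; it reports no verdict.
Trained networks look in the newest picture that a camera, given by its name, has taken for a name from the list of things; names that differ only in an ending like _2 or _b are one class to them, and where a whole thing is asked for, a point or a joint stands for the part that bears it (a point fixed in the world has none). Each returns a list of dicts, best first, with "conf" (0 to 1); they miss things now and then, are a little off and sometimes report something else, mostly with a low value. They report only what shows in the picture. A call takes as long as a camera call.
- bot.regions_of(camera, name): "mask" (420x560 bool, what is visible of it).
- bot.tip_of(camera, name): "centre" ([x, y, z] in m, in world coordinates, good to about 4 mm: a listed point, or the origin of a listed thing).
The state is a dict: "time": time; "joints": joint angles; "qvel": joint speeds; "tau": joint torques, N m; "tcp_pos": TCP position; "tcp_rot": TCP orientation; "ft_force": force on the tool from outside, world axes, zero at the start; "wrist_torque": the same for the moment, N m; "gripper_width": opening from 0.0 (shut) to 1.0 (fully open).
Only numpy, scipy, OpenCV 4.12 (cv2) and the standard library are available. Lean on these libraries where they do the work, as an engineer would, in place of code of your own. Each camera call takes 0.05 s, during which the arm holds its last target. There are 200 camera calls.

## Working session

There is one attempt and no reset: what is moved stays moved. The work goes in short steps, Python scripts to look and compute and a tool call to move; the robot and the scene stay as the last step left them, time stands still between calls to the robot, and variables do not carry over. Pictures are saved under pics/ and viewed, about 8 in all and at most 12, crops included, and the job is handed in when it is done.

Besides the shell and the picture viewer there is one more tool, called after "Call:" as a command line: name --argument value ..., lists and objects as JSON in quotes. servo_tool: Moves the arm, as the interface text tells. Its arguments: {"type":"object","properties":{"commands":{"type":"array","items":{"type":"array","items":{"type":"array","items":{"type":"number"}}}},"newtons":{"type":"number"}},"required":["commands"]}

```bash
mkdir -p pics; ls; python3 - <<'E'
from plant import bot
import cv2,numpy as np
a=bot.get_image("scene");b=bot.get_image("side")
cv2.imwrite("pics/a.png",cv2.resize(np.hstack([a,b])[...,::-1],(800,300)))
cv2.imwrite("pics/s.png",a[...,::-1])
for n in ["dashpot","plug","key","holder","oil_bottle","bearing_ring","gear","key_handle","filler_mouth"]:
  for c in ["scene","side"]:
    r=bot.tip_of(c,n); print(n,c,[(np.round(x["centre"],4).tolist(),round(x["conf"],2)) for x in r[:2]])
s=bot.state();print(s["time"],np.round(s["tcp_rot"],3).tolist(),s["ft_force"],s["wrist_torque"],bot.camera_model("wrist"))
E
```

```text
pics
dashpot scene [([0.5461, -0.1643, 0.0059], 0.92), ([0.5768, 0.188, 0.0102], 0.43)]
dashpot side [([0.5512, -0.1699, 0.0039], 0.74), ([0.5752, 0.1819, 0.0018], 0.56)]
plug scene [([0.5778, 0.1862, 0.0107], 0.61), ([0.5477, -0.1701, 0.0893], 0.49)]
plug side [([0.5527, -0.167, 0.089], 0.69)]
key scene [([0.5766, 0.1863, 0.0086], 0.62)]
key side [([0.5811, 0.189, 0.011], 0.89), ([0.5508, -0.1663, 0.0047], 0.21)]
holder scene [([0.5758, 0.1821, 0.0008], 0.74)]
holder side [([0.5775, 0.1798, 0.0003], 0.71), ([0.5784, 0.1864, 0.0084], 0.16)]
oil_bottle scene [([0.5894, -0.2775, 0.0039], 0.82)]
oil_bottle side [([0.5979, -0.276, 0.0044], 0.7)]
bearing_ring scene []
bearing_ring side [([0.4092, -0.0998, 0.001], 0.61)]
gear scene [([0.6846, 0.0308, 0.0014], 0.95)]
gear side [([0.6867, 0.0321, 0.0029], 0.43)]
key_handle scene [([0.5745, 0.1845, 0.098], 0.63)]
key_handle side [([0.5743, 0.1871, 0.092], 0.73)]
filler_mouth scene [([0.55, -0.1672, 0.0693], 0.85), ([0.5893, -0.2763, 0.0056], 0.67)]
filler_mouth side [([0.5533, -0.1714, 0.0696], 0.86)]
1.0 [[0.25, -0.0, 0.968], [-0.968, -0.0, 0.25], [0.0, -1.0, -0.0]] [ 0.37527476  0.27612308 -1.23925767] [-0.02536519  0.02121911 -0.01198964] {'fx': 296.7906008706595, 'fy': 296.7906008706595, 'cx': 283.85686966648245, 'cy': 209.72082691354598, 'mount': array([[ 9.99999509e-01, -6.25080166e-04,  7.69409411e-04,
        -9.39520908e-04],
       [-9.22474336e-04, -3.02566611e-01,  9.53127796e-01,
        -1.61956760e-01],
       [-3.62983684e-04, -9.53128037e-01, -3.02567039e-01,
         8.26346646e-02],
       [ 0.00000000e+00,  0.00000000e+00,  0.00000000e+00,
         1.00000000e+00]])}
```

View pics/a.png

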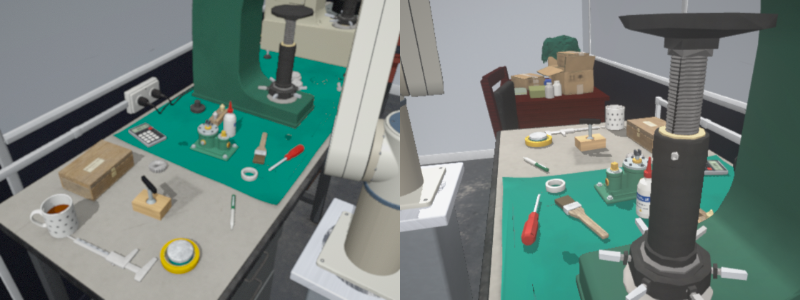

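Call:
servo_tool --commands '[[[-0.044,0,0.0404,0,0],[-0.044,0,0.0404,0,0],[-0.044,0,0.0404,0,0],[-0.044,0,0.0404,0,0],[-0.044,0,0.0404,0,0],[-0.044,0,0.0404,0,0],[-0.044,0,0.0404,0,0],[-0.044,0,0.0404,0,0],[-0.044,0,0.0404,0,0],[-0.044,0,0.0404,0,0],[-0.044,0,0.0404,0,0],[-0.044,0,0.0404,0,0]]]'

```text
time: 2.5
tcp_pos: [0.4945, 0.0294, 0.223]
tcp_rot: [[0.25, 0.001, 0.968], [-0.968, -0.0, 0.25], [0.0, -1.0, 0.001]]
ft_force: [0.7, -1.4, -0.0]
gripper_width: 0.998
```

Call:
servo_tool --commands '[[[-0.044,0,0.0404,0,0],[-0.044,0,0.0404,0,0],[-0.044,0,0.0404,0,0],[0,0,0,0,0]]]'

```text
time: 3.0
tcp_pos: [0.5795, 0.189, 0.2225]
tcp_rot: [[0.254, 0.001, 0.967], [-0.967, 0.001, 0.254], [-0.001, -1.0, 0.002]]
ft_force: [0.6, -0.6, 0.4]
gripper_width: 0.999
```

```bash
cat > h.py <<'E'
from plant import bot
import cv2,numpy as np
def wpose(s):
    M=bot.camera_model("wrist")["mount"];T=np.eye(4);T[:3,:3]=s["tcp_rot"];T[:3,3]=s["tcp_pos"];return T@M
def back(uv,C,z):
    m=bot.camera_model("wrist");uv=np.atleast_2d(uv)
    d=np.c_[(uv[:,0]-m["cx"])/m["fx"],(uv[:,1]-m["cy"])/m["fy"],np.ones(len(uv))]@C[:3,:3].T
    return C[:3,3]+d*((z-C[2,3])/d[:,2])[:,None]
def box(name,C,z,cam="wrist"):
    for r in bot.regions_of(cam,name)[:2]:
        p=np.argwhere(r["mask"])[:,::-1].astype(np.float32)
        w=back(p,C,z)[:,:2]
        c,sz,a=cv2.minAreaRect((w*1000).astype(np.float32))
        print(name,round(r["conf"],2),"n",len(p),"ctr",np.round(c,1),"size",np.round(sz,1),"ang",round(a,1),"px",p.mean(0).round())
def st():
    s=bot.state();R=np.array(s["tcp_rot"])
    print("t",round(s["time"],2),"tcp",np.round(s["tcp_pos"],4),"yawx",round(np.degrees(np.arctan2(R[1,0],R[0,0])),2),"tilt",np.round(R[:,1],3),"J",np.round(s["joints"],1),"F",np.round(s["ft_force"],2),"M",np.round(s["wrist_torque"],3),"w",round(s["gripper_width"],3))
    return s
E
python3 - <<'E'
from h import *
s=st();C=wpose(s);im=bot.get_image("wrist");cv2.imwrite("pics/w1.png",im[...,::-1])
box("key_handle",C,0.103);box("key",C,0.103);box("holder",C,0.034)
for n in["key_handle","holder"]:print([(np.round(x["centre"],4),x["conf"]) for x in bot.tip_of("wrist",n)[:2]])
E
```

```text
t 3.0 tcp [0.5795 0.189  0.2225] yawx -75.3 tilt [ 0.001  0.001 -1.   ] J [16.9 22.9 95.5  0.  61.5 92.2] F [ 0.59 -0.64  0.4 ] M [-0.018  0.035  0.038] w 0.999
key_handle 0.68 n 1238 ctr [578.7 194.1] size [27.7 73.2] ang 71.9 px [285. 202.]
key 0.91 n 1242 ctr [578.7 194. ] size [27.6 73.8] ang 70.5 px [285. 202.]
holder 0.6 n 3032 ctr [576.  186.4] size [99.9 63.6] ang 7.2 px [285. 185.]
[(array([0.5756, 0.1873, 0.0954]), 0.76), (array([ 0.5531, -0.1675,  0.0031]), 0.15)]
[(array([ 0.5719,  0.188 , -0.0031]), 0.8)]
```

View pics/w1.png

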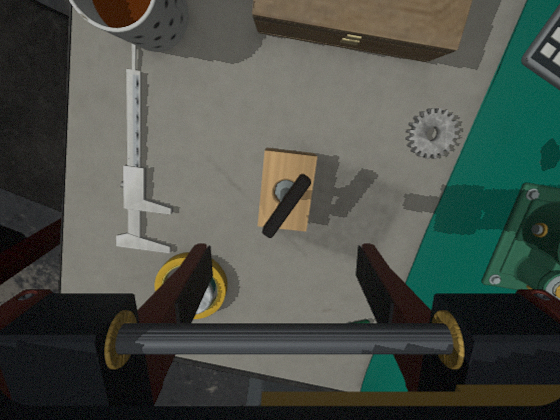

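Call:
servo_tool --commands '[[[0,0,0,-10.4,0],[0,0,0,-10.4,0],[0,0,0,-10.4,0],[0,0,0,-10.4,0],[0,0,0,-10.4,0],[0,0,0,-10.4,0],[0,0,0,-10.4,0],[0,0,0,-10.4,0],[0,0,0,-10.4,0],[0,0.01,0,-10.4,0],[0,0.02,0,-10.4,0],[0,0.02,0,-10.4,0]]]'

```text
time: 4.8
tcp_pos: [0.578, 0.1844, 0.1727]
tcp_rot: [[0.649, 0.001, -0.761], [0.761, 0.0, 0.649], [0.001, -1.0, -0.0]]
ft_force: [0.2, -0.1, -1.1]
gripper_width: 1.002
```

Call:
servo_tool --commands '[[[0,0.02,0,-10.0,0],[0,0,0,-9.5,0],[0,0,0,0,0],[0,0,0,0,0]]]'

```text
time: 5.3
tcp_pos: [0.5782, 0.185, 0.1532]
tcp_rot: [[0.366, 0.001, -0.931], [0.931, 0.0, 0.366], [0.0, -1.0, -0.001]]
ft_force: [0.2, 0.2, -0.3]
gripper_width: 0.999
```

```bash
python3 - <<'E'
from h import *
s=st();C=wpose(s);im=bot.get_image("wrist");cv2.imwrite("pics/w2.png",im[...,::-1])
box("key_handle",C,0.103);box("holder",C,0.034)
print([(np.round(x["centre"],4),x["conf"]) for x in bot.tip_of("wrist","key_handle")[:2]])
E
```

```text
t 5.3 tcp [0.5782 0.185  0.1532] yawx 68.55 tilt [ 0.001  0.    -1.   ] J [ 16.6  27.6  98.5   0.   53.8 -51.9] F [ 0.19  0.25 -0.31] M [ 0.006 -0.115  0.012] w 0.999
key_handle 0.88 n 1650 ctr [572.  187.2] size [18.6 74.4] ang 68.5 px [284. 219.]
holder 0.98 n 4831 ctr [572.4 186.6] size [98.1 65.6] ang 8.2 px [281. 193.]
[(array([0.5765, 0.1868, 0.094 ]), 0.89)]
```

View pics/w2.png

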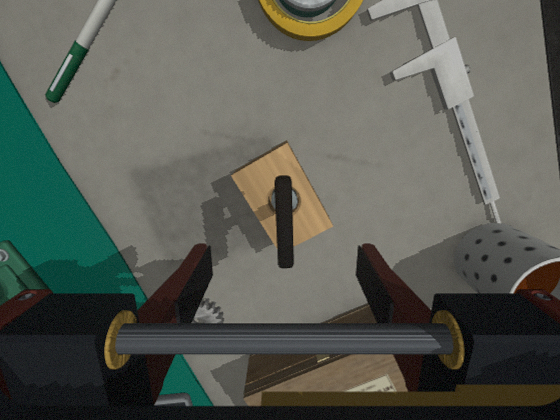

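Call:
servo_tool --commands '[[[0.001,0.02,0.002,0,0],[0,0.03,0,0,0],[0,0.02,0,0,0],[0,0.008,0,0,0],[0,0,0,0,0.5],[0,0,0,0,1],[0,0,0,0,1],[0,0,0,0,1],[0,0,0,0,1],[0,0,0,0,1]]]' --newtons 45

```text
time: 6.75
tcp_pos: [0.5765, 0.1871, 0.0748]
tcp_rot: [[0.362, 0.0, -0.932], [0.932, -0.0, 0.362], [0.0, -1.0, -0.0]]
ft_force: [-0.0, -0.3, -0.0]
gripper_width: 0.356
```

```bash
python3 - <<'E'
from h import *
s=st();C=wpose(s);im=bot.get_image("wrist")
box("key_handle",C,0.103)
for c in["wrist","side","scene"]:
  if c!="wrist":bot.get_image(c)
  print(c,[(np.round(x["centre"],4),x["conf"]) for x in bot.tip_of(c,"key_handle")[:2]],[(np.round(x["centre"],4),x["conf"]) for x in bot.tip_of(c,"plug")[:2]])
E
```

```text
t 6.75 tcp [0.5765 0.1871 0.0748] yawx 68.78 tilt [ 0. -0. -1.] J [ 16.9  33.9 100.6  -0.   45.5 -51.9] F [-0.02 -0.34 -0.  ] M [ 0.007 -0.142  0.037] w 0.356
key_handle 0.65 n 3030 ctr [565.4 190.2] size [16.5 64.7] ang 67.7 px [281. 263.]
wrist [] []
side [(array([0.5764, 0.1878, 0.0922]), 0.65)] [(array([ 0.553 , -0.1709,  0.0845]), 0.61)]
scene [(array([0.5719, 0.1872, 0.0989]), 0.78)] [(array([ 0.5899, -0.2759,  0.0075]), 0.61), (array([ 0.5502, -0.166 ,  0.0901]), 0.52)]
```

Call:
servo_tool --commands '[[[0,0,0,0,1],[0,0,0,0,1],[0,0,0,0,1],[0,0,0,0,1]]]'

```text
time: 7.75
tcp_pos: [0.5765, 0.1871, 0.0746]
tcp_rot: [[0.362, -0.0, -0.932], [0.932, -0.0, 0.362], [-0.0, -1.0, 0.0]]
ft_force: [0.3, 0.2, 0.0]
gripper_width: 0.145
```

```bash
python3 - <<'E'
from h import *
s=st()
E
```

```text
t 7.75 tcp [0.5765 0.1871 0.0746] yawx 68.78 tilt [-0. -0. -1.] J [ 16.9  34.  100.6   0.   45.5 -51.9] F [0.29 0.16 0.04] M [ 0.054 -0.157  0.01 ] w 0.145
```

Call:
servo_tool --commands '[[[0,-0.02,0,0,1],[0,-0.045,0,0,1],[0,-0.04,0,0,1],[-0.03,-0.02,-0.013,0,1],[-0.045,0,-0.022,0,1],[-0.045,0,-0.022,0,1],[-0.045,0,-0.022,0,1],[-0.045,0,-0.022,0,1],[-0.045,0,-0.022,0,1],[-0.04,0,-0.017,0,1],[0,0,0,0,1],[0,0,0,0,1]]]'

```text
time: 9.25
tcp_pos: [0.6002, -0.1382, 0.2005]
tcp_rot: [[0.362, 0.0, -0.932], [0.932, 0.0, 0.362], [0.0, -1.0, -0.0]]
ft_force: [0.1, -0.3, -2.5]
gripper_width: 0.147
```

```bash
cat >> h.py <<'E'
def edges(im,C,c,z,half=0.012,name=None):
    # rectify a patch of the plane z round c, 0.1 mm... return upscaled top view
    n=400;g=np.linspace(-half,half,n)
    X,Y=np.meshgrid(g+c[0],g[::-1]+c[1]);P=np.stack([X,Y,np.full_like(X,z)],-1)
    m=bot.camera_model("wrist");q=(P-C[:3,3])@C[:3,:3]
    u=(q[...,0]/q[...,2]*m["fx"]+m["cx"]).astype(np.float32);v=(q[...,1]/q[...,2]*m["fy"]+m["cy"]).astype(np.float32)
    return cv2.remap(im,u,v,cv2.INTER_CUBIC)
E
python3 - <<'E'
from h import *
s=st();C=wpose(s);im=bot.get_image("wrist")
box("plug",C,0.085);box("key",C,0.135)
for n in["plug","filler_mouth","dashpot"]:print(n,[(np.round(x["centre"],4),x["conf"]) for x in bot.tip_of("wrist",n)[:2]])
r=edges(im,C,(0.551,-0.168),0.085,0.025)
cv2.imwrite("pics/w3.png",np.hstack([cv2.resize(im,(400,300)),cv2.resize(r,(300,300))])[...,::-1])
cv2.imwrite("pics/w3full.png",im[...,::-1])
E
```

```text
t 9.25 tcp [ 0.6002 -0.1382  0.2005] yawx 68.75 tilt [ 0.  0. -1.] J [-14.1  24.9  95.6   0.   59.5 -82.9] F [ 0.12 -0.26 -2.52] M [ 0.116 -0.19   0.027] w 0.147
plug 0.79 n 387 ctr [ 549.  -165.4] size [19.8 20.2] ang 41.8 px [237. 168.]
key 0.91 n 3020 ctr [ 637.7 -153.6] size [ 28.1 109.2] ang 68.7 px [283. 262.]
plug [(array([ 0.5506, -0.1689,  0.0863]), 0.75)]
filler_mouth [(array([ 0.5533, -0.1689,  0.0699]), 0.85)]
dashpot []
```

View pics/w3.png

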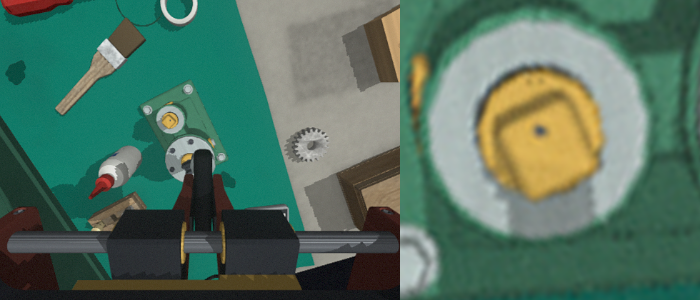

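```bash
python3 - <<'E'
from h import *
im=cv2.imread("pics/w3full.png");s=bot.state();C=wpose(s)
r=edges(im,C,(0.550,-0.165),0.085,0.015)
for k in range(0,400,67): cv2.putText(r,"",(0,0),0,1,0)
# key in hand: rectify on handle top plane
t=np.array(s["tcp_pos"]);r2=edges(im,C,t[:2],t[2]+0.028,0.05)
cv2.imwrite("pics/w4.png",np.hstack([r,r2]))
E
```

```text
(no output)
```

View pics/w4.png

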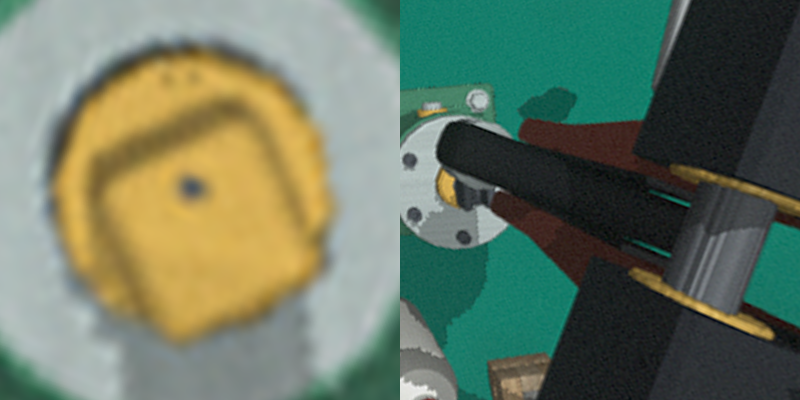

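Call:
servo_tool --commands '[[[0,0,0,10.6,1],[0,0,0,10.6,1],[0,0,0,10.6,1],[0,0,0,10.6,1],[-0.03,0,-0.002,0,1],[-0.0275,0.01,-0.0025,0,1],[0,0.025,0,0,1],[0,0,0,0,1],[0,0,0,0,1]]]'

```text
time: 10.68
tcp_pos: [0.5514, -0.1679, 0.1653]
tcp_rot: [[0.896, 0.001, -0.445], [0.445, -0.0, 0.896], [0.001, -1.0, -0.0]]
ft_force: [0.1, -0.7, -2.7]
gripper_width: 0.143
```

```bash
python3 - <<'E'
from h import *
s=st();t=np.array(s["tcp_pos"]);out=[]
for c in["scene","side"]:
  im=bot.get_image(c);m=bot.camera_model(c);K=np.array([[m["fx"],0,m["cx"]],[0,m["fy"],m["cy"]],[0,0,1.]])
  pr=lambda p:cv2.projectPoints(np.array([p],float),np.array(m["rvec"]),np.array(m["tvec"]),K,None)[0].ravel()
  for n in("key","plug","key_handle","filler_mouth"):print(c,n,[(np.round(x["centre"],4),x["conf"]) for x in bot.tip_of(c,n)[:2]])
  b=np.array([0.5506,-0.1677,0.085]);p=pr(b)
  print("plug px",p.round(1),"px/mm along z,x,y",[((pr(b+e)-p)*.1).round(3) for e in np.eye(3)*.01],"cam",(-cv2.Rodrigues(np.array(m["rvec"]))[0].T@np.array(m["tvec"])).round(2), "foot pred",pr(t+[0,0,-.065]).round(1))
  cv2.imwrite(f"pics/{c}5.png",im[...,::-1])
  M=np.array([[1,0,-(p[0]-25)],[0,1,-(p[1]-35)]])*8.0;out.append(cv2.warpAffine(im,M,(400,480),flags=cv2.INTER_CUBIC))
cv2.imwrite("pics/w5.png",np.hstack(out)[...,::-1])
E
```

```text
t 10.68 tcp [ 0.5514 -0.1679  0.1653] yawx 26.42 tilt [ 0.001 -0.    -1.   ] J [-18.1  24.3 102.1   0.   53.5 -44.5] F [ 0.11 -0.66 -2.67] M [-0.002 -0.125 -0.028] w 0.143
scene key [(array([ 0.5519, -0.166 ,  0.099 ]), 0.68)]
scene plug [(array([ 0.5504, -0.1675,  0.0908]), 0.51)]
scene key_handle [(array([ 0.5494, -0.1707,  0.1909]), 0.73)]
scene filler_mouth [(array([ 0.5537, -0.1676,  0.0684]), 0.72)]
plug px [314.  184.8] px/mm along z,x,y [array([-0.347, -0.124]), array([-0.22 ,  0.188]), array([ 0.009, -0.347])] cam [-0.    0.74  0.77] foot pred [313.9 179.3]
side key [(array([ 0.5544, -0.1683,  0.1011]), 0.69)]
side plug [(array([ 0.5536, -0.1701,  0.0029]), 0.72), (array([ 0.5526, -0.171 ,  0.0844]), 0.71)]
side key_handle [(array([ 0.5507, -0.1678,  0.1849]), 0.59)]
side filler_mouth [(array([ 0.5524, -0.1674,  0.07  ]), 0.64)]
plug px [299.2 229.1] px/mm along z,x,y [array([ 0.538, -0.06 ]), array([-0.17 , -0.218]), array([ 0.009, -0.52 ])] cam [ 0.33 -0.85  0.4 ] foot pred [299.8 221.1]
```

View pics/w5.png

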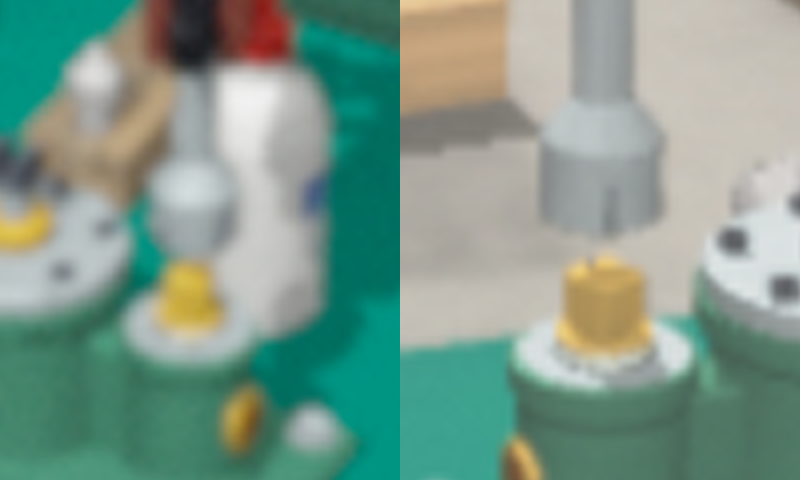

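Call:
servo_tool --commands '[[[0.0007,0.008,-0.0004,0,1],[0,0.005,0,0,1],[0,0.003,0,0,1],[0,0.003,0,0,1],[0,0,0,0,1]]]'

```text
time: 11.8
tcp_pos: [0.5514, -0.1681, 0.1454]
tcp_rot: [[0.896, -0.0, -0.444], [0.444, 0.0, 0.896], [-0.0, -1.0, 0.0]]
ft_force: [0.5, 0.2, -0.8]
gripper_width: 0.146
```

```bash
python3 - <<'E'
from h import *
st()
E
```

```text
t 11.8 tcp [ 0.5514 -0.1681  0.1454] yawx 26.39 tilt [-0.  0. -1.] J [-18.1  26.  102.7  -0.   51.3 -44.5] F [ 0.55  0.2  -0.85] M [-0.009 -0.09   0.059] w 0.146
```

Call:
servo_tool --commands '[[[0,0.002,0,0,1],[0,0.002,0,0,1],[0,0.002,0,0,1],[0,0.001,0,0,1],[0,0,0,0,1]]]'

```text
time: 12.42
tcp_pos: [0.5518, -0.1682, 0.1394]
tcp_rot: [[0.896, 0.001, -0.444], [0.444, -0.0, 0.896], [0.0, -1.0, -0.0]]
ft_force: [-1.7, 1.1, 5.5]
gripper_width: 0.148
```

```bash
python3 - <<'E'
from h import *
st()
E
```

```text
t 12.43 tcp [ 0.5518 -0.1682  0.1394] yawx 26.39 tilt [ 0.001 -0.    -1.   ] J [-18.1  26.5 102.9  -0.   50.6 -44.5] F [-1.69  1.06  5.52] M [0.029 0.205 0.024] w 0.148
```

Call:
servo_tool --commands '[[[-0.0005,0.001,0,0,1],[0,0.001,0,0,1],[0,0,0,0,1]]]'

```text
time: 12.8
tcp_pos: [0.5522, -0.1686, 0.1391]
tcp_rot: [[0.896, 0.002, -0.444], [0.444, -0.001, 0.896], [0.002, -1.0, -0.002]]
ft_force: [-3.3, 1.6, 17.7]
gripper_width: 0.147
```

```bash
python3 - <<'E'
from h import *
st()
E
```

```text
t 12.8 tcp [ 0.5522 -0.1686  0.1391] yawx 26.38 tilt [ 0.002 -0.001 -1.   ] J [-18.2  26.5 102.9   0.   50.4 -44.6] F [-3.28  1.65 17.72] M [ 0.402  0.793 -0.036] w 0.147
```

Call:
servo_tool --commands '[[[0,-0.0015,0,0,1],[0,0,0,0,1]]]'

```text
time: 13.05
tcp_pos: [0.5518, -0.1685, 0.1393]
tcp_rot: [[0.896, 0.002, -0.444], [0.444, -0.0, 0.896], [0.001, -1.0, -0.001]]
ft_force: [-1.5, 1.4, 9.2]
gripper_width: 0.145
```

```bash
python3 - <<'E'
from h import *
s=st();out=[]
for c in["scene","side"]:
  im=bot.get_image(c);cv2.imwrite(f"pics/{c}6.png",im[...,::-1])
  p={"scene":(314,184.8),"side":(299.2,229.1)}[c]
  print(c,[(np.round(x["centre"],4),x["conf"]) for x in bot.tip_of(c,"key")[:2]])
  M=np.array([[1,0,-(p[0]-25)],[0,1,-(p[1]-35)]])*8.0;out.append(cv2.warpAffine(im,M,(400,480),flags=cv2.INTER_CUBIC))
cv2.imwrite("pics/w6.png",np.hstack(out)[...,::-1])
E
```

```text
t 13.05 tcp [ 0.5518 -0.1685  0.1393] yawx 26.38 tilt [ 0.002 -0.    -1.   ] J [-18.2  26.4 103.    0.   50.5 -44.6] F [-1.46  1.37  9.2 ] M [ 0.338  0.35  -0.052] w 0.145
scene [(array([ 0.554 , -0.1683,  0.0747]), 0.74)]
side [(array([ 0.5535, -0.1673,  0.075 ]), 0.82)]
```

View pics/w6.png

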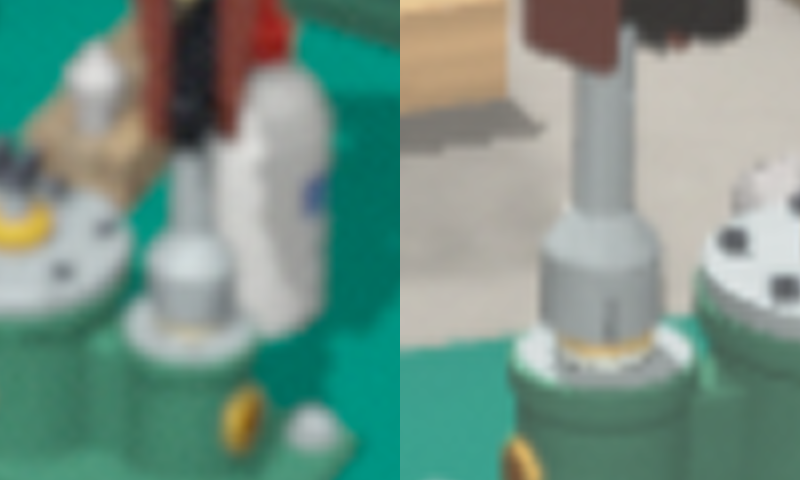

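```bash
cat >> h.py <<'E'
def tq(n=4):
    a=[];f=[]
    for i in range(n):
        s=bot.state();a.append(s["wrist_torque"]);f.append(s["ft_force"]);bot.get_image("side")
    a=np.array(a);print("Mz",a[:,2].round(3),"mean",a.mean(0).round(3),"F",np.mean(f,0).round(2));st()
E
```

Call:
servo_tool --commands '[[[0,0,0,5,1],[0,0,0,5,1],[0,0,0,5,1],[0,0,0,5,1]]]' --newtons 60

```text
time: 13.75
tcp_pos: [0.5523, -0.1688, 0.1393]
tcp_rot: [[0.994, 0.003, -0.109], [0.109, -0.001, 0.994], [0.003, -1.0, -0.001]]
ft_force: [-0.2, 0.9, 8.2]
gripper_width: 0.142
```

```bash
python3 -c "
from h import *
tq()"
```

```text
Mz [0.167 0.184 0.124 0.096] mean [ 0.102 -0.034  0.143] F [-0.2   0.82  8.18]
t 13.95 tcp [ 0.5523 -0.1687  0.1393] yawx 6.4 tilt [ 0.003 -0.001 -1.   ] J [-18.2  26.5 102.9  -0.   50.5 -24.6] F [ 0.17 -0.01  7.67] M [ 0.053 -0.046  0.116] w 0.143
```

Call:
servo_tool --commands '[[[0,0,0,5,1],[0,0,0,5,1],[0,0,0,5,1],[0,0,0,5,1]]]'

```text
time: 14.45
tcp_pos: [0.5523, -0.1688, 0.1393]
tcp_rot: [[0.971, 0.003, 0.238], [-0.238, -0.001, 0.971], [0.003, -1.0, -0.0]]
ft_force: [-0.1, 0.6, 7.8]
gripper_width: 0.141
```

```bash
python3 -c "
from h import *
tq()"
```

```text
Mz [0.252 0.216 0.174 0.161] mean [0.013 0.023 0.201] F [0.17 0.1  7.68]
t 14.65 tcp [ 0.5523 -0.1688  0.1393] yawx -13.59 tilt [ 0.003 -0.001 -1.   ] J [-18.2  26.5 102.9  -0.   50.5  -4.6] F [-0.02  0.35  8.26] M [0.015 0.054 0.139] w 0.142
```

Call:
servo_tool --commands '[[[0,0,0,5,1],[0,0,0,5,1]]]'

```text
time: 14.9
tcp_pos: [0.5522, -0.1689, 0.1393]
tcp_rot: [[0.915, 0.002, 0.402], [-0.402, -0.001, 0.915], [0.003, -1.0, -0.0]]
ft_force: [-0.4, -0.0, 7.9]
gripper_width: 0.144
```

```bash
python3 -c "
from h import *
tq(6)"
```

```text
Mz [0.312 0.277 0.271 0.216 0.29  0.281] mean [-0.029  0.118  0.275] F [-0.64  0.04  7.93]
t 15.2 tcp [ 0.5522 -0.1688  0.1393] yawx -23.58 tilt [ 0.002 -0.001 -1.   ] J [-18.2  26.5 102.9  -0.   50.5   5.4] F [-0.66 -0.4   7.74] M [-0.05   0.079  0.255] w 0.144
```

Call:
servo_tool --commands '[[[0,0,0,3,1],[0,0,0,3,1]]]'

```text
time: 15.45
tcp_pos: [0.5522, -0.1689, 0.1394]
tcp_rot: [[0.869, 0.002, 0.495], [-0.495, -0.001, 0.869], [0.003, -1.0, 0.0]]
ft_force: [-1.2, -0.4, 8.5]
gripper_width: 0.141
```

```bash
python3 -c "
from h import *
tq(8)"
```

```text
Mz [0.451 0.332 0.239 0.298 0.249 0.283 0.234 0.265] mean [-0.067  0.099  0.294] F [-0.61 -0.3   7.88]
t 15.85 tcp [ 0.5522 -0.1689  0.1393] yawx -29.57 tilt [ 0.002 -0.001 -1.   ] J [-18.2  26.5 102.9  -0.   50.5  11.4] F [-0.89  0.36  7.52] M [-0.103  0.119  0.269] w 0.144
```

Call:
servo_tool --commands '[[[0,0,0,3,1],[0,0,0,3,1]]]'

```text
time: 16.1
tcp_pos: [0.5522, -0.1689, 0.1393]
tcp_rot: [[0.813, 0.002, 0.583], [-0.583, -0.001, 0.813], [0.003, -1.0, 0.0]]
ft_force: [-1.0, -0.1, 8.0]
gripper_width: 0.144
```

```bash
python3 -c "
from h import *
tq(8)"
```

```text
Mz [0.38  0.224 0.239 0.234 0.264 0.195 0.223 0.248] mean [-0.059  0.151  0.251] F [-0.87  0.24  8.24]
t 16.5 tcp [ 0.5522 -0.1689  0.1393] yawx -35.58 tilt [ 0.002 -0.001 -1.   ] J [-18.2  26.5 102.9  -0.   50.5  17.4] F [-0.36  0.31  8.11] M [-0.073  0.168  0.244] w 0.14
```

Call:
servo_tool --commands '[[[0,0,0,3,1],[0,0,0,3,1]]]'

```text
time: 16.75
tcp_pos: [0.5522, -0.1689, 0.1393]
tcp_rot: [[0.747, 0.002, 0.664], [-0.664, -0.001, 0.747], [0.003, -1.0, 0.001]]
ft_force: [-1.1, 0.1, 7.6]
gripper_width: 0.143
```

```bash
python3 -c "
from h import *
tq(8)"
```

```text
Mz [0.452 0.341 0.255 0.319 0.283 0.303 0.25  0.325] mean [-0.066  0.184  0.316] F [-0.86 -0.11  8.07]
t 17.15 tcp [ 0.5521 -0.1689  0.1393] yawx -41.57 tilt [ 0.002 -0.001 -1.   ] J [-18.2  26.5 102.9  -0.   50.5  23.4] F [-1.    0.94  8.77] M [-0.006  0.157  0.283] w 0.143
```

Call:
servo_tool --commands '[[[0,0,0,3,1],[0,0,0,3,1]]]'

```text
time: 17.4
tcp_pos: [0.5521, -0.1689, 0.1393]
tcp_rot: [[0.674, 0.002, 0.739], [-0.739, -0.001, 0.674], [0.003, -1.0, 0.001]]
ft_force: [-0.7, -0.4, 8.5]
gripper_width: 0.145
```

```bash
python3 -c "
from h import *
tq(8)"
```

```text
Mz [0.476 0.343 0.257 0.276 0.332 0.308 0.304 0.311] mean [-0.058  0.197  0.326] F [-1.11 -0.16  8.28]
t 17.8 tcp [ 0.5521 -0.1689  0.1393] yawx -47.56 tilt [ 0.002 -0.001 -1.   ] J [-18.2  26.5 102.9  -0.   50.5  29.4] F [-1.16 -1.25  7.28] M [-0.124  0.222  0.344] w 0.141
```

Call:
servo_tool --commands '[[[0,0,0,3,1],[0,0,0,3,1]]]'

```text
time: 18.05
tcp_pos: [0.5521, -0.1689, 0.1393]
tcp_rot: [[0.593, 0.002, 0.805], [-0.805, -0.001, 0.593], [0.002, -1.0, 0.001]]
ft_force: [0.2, -0.7, 7.5]
gripper_width: 0.147
```

```bash
python3 -c "
from h import *
tq(8)"
```

```text
Mz [0.499 0.333 0.315 0.365 0.372 0.41  0.389 0.391] mean [-0.076  0.241  0.384] F [-0.91  0.1   8.02]
t 18.45 tcp [ 0.5521 -0.1689  0.1393] yawx -53.55 tilt [ 0.002 -0.001 -1.   ] J [-18.2  26.5 102.9  -0.   50.5  35.4] F [-0.94  0.01  8.71] M [-0.048  0.252  0.384] w 0.142
```

Call:
servo_tool --commands '[[[0,0,0,2,1],[0,0,0,2,1]]]'

```text
time: 18.7
tcp_pos: [0.5521, -0.1689, 0.1393]
tcp_rot: [[0.536, 0.002, 0.844], [-0.844, -0.001, 0.536], [0.002, -1.0, 0.001]]
ft_force: [-0.7, -0.3, 8.9]
gripper_width: 0.147
```

```bash
python3 -c "
from h import *
tq(10)"
```

```text
Mz [0.616 0.492 0.545 0.477 0.496 0.48  0.502 0.439 0.466 0.446] mean [-0.076  0.243  0.496] F [-1.13 -0.23  8.59]
t 19.2 tcp [ 0.5521 -0.1689  0.1393] yawx -57.53 tilt [ 0.002 -0.001 -1.   ] J [-1.820e+01  2.650e+01  1.029e+02 -1.000e-01  5.050e+01  3.940e+01] F [-1.45 -0.91  8.36] M [-0.063  0.317  0.501] w 0.143
```

Call:
servo_tool --commands '[[[0,0,0,-4,1],[0,0,0,-4,1],[0,0,0,0,1]]]'

```text
time: 19.58
tcp_pos: [0.5521, -0.1689, 0.1393]
tcp_rot: [[0.649, 0.002, 0.761], [-0.761, -0.001, 0.649], [0.002, -1.0, 0.001]]
ft_force: [-1.2, -0.1, 8.3]
gripper_width: 0.144
```

```bash
python3 -c "
from h import *
tq(4)"
```

```text
Mz [-0.014  0.025  0.021  0.052] mean [-0.093  0.227  0.021] F [-0.59 -0.31  8.27]
t 19.77 tcp [ 0.5521 -0.1689  0.1394] yawx -49.61 tilt [ 0.002 -0.001 -1.   ] J [-18.2  26.5 102.9  -0.   50.5  31.4] F [-0.43  0.71  7.35] M [-0.11   0.244  0.077] w 0.141
```

Call:
servo_tool --commands '[[[0,-0.01,0,0,1],[0,-0.025,0,0,1],[0,-0.03,0,0,1],[-0.0319,0,0.0312,0,1],[-0.0319,0,0.0312,0,1],[-0.0319,0,0.0312,0,1],[-0.0319,0,0.0312,0,1],[-0.0319,0,0.0312,0,1],[-0.0319,0,0.0312,0,1],[-0.0319,0,0.0312,0,1],[-0.0319,0,0.0312,0,1]]]'

```text
time: 21.15
tcp_pos: [0.5755, 0.1891, 0.2032]
tcp_rot: [[0.648, -0.001, 0.762], [-0.762, -0.0, 0.648], [-0.0, -1.0, -0.001]]
ft_force: [-0.2, -0.6, -1.2]
gripper_width: 0.144
```

Call:
servo_tool --commands '[[[0,0,0,-9.9,1],[0,0,0,-9.9,1],[0,0,0,-9.9,1],[0,0,0,-9.9,1],[0,0,0,-9.9,1],[0,0,0,-9.9,1],[0,0,0,-9.9,1],[0,0,0,-9.9,1],[0,0,0,-9.9,1],[0,0,0,-9.9,1],[0,0,0,-9.9,1],[0,0,0,-9.5,1]]]'

```text
time: 22.65
tcp_pos: [0.5755, 0.1876, 0.2031]
tcp_rot: [[0.357, -0.001, -0.934], [0.934, -0.0, 0.357], [-0.001, -1.0, 0.001]]
ft_force: [0.1, 0.0, -2.2]
gripper_width: 0.137
```

Call:
servo_tool --commands '[[[0,0.02,0,0,1],[0,0.03,0,0,1],[0,0.02,0,0,1],[0,0,0,0,1],[0,0,0,0,1]]]'

```text
time: 23.28
tcp_pos: [0.5763, 0.1879, 0.1339]
tcp_rot: [[0.362, 0.001, -0.932], [0.932, 0.0, 0.362], [0.0, -1.0, -0.001]]
ft_force: [0.6, 0.1, -2.6]
gripper_width: 0.144
```

```bash
python3 - <<'E'
from h import *
s=st();t=np.array(s["tcp_pos"]);out=[]
for c in["scene","side"]:
  im=bot.get_image(c);m=bot.camera_model(c);K=np.array([[m["fx"],0,m["cx"]],[0,m["fy"],m["cy"]],[0,0,1.]])
  pr=lambda p:cv2.projectPoints(np.array([p],float),np.array(m["rvec"]),np.array(m["tvec"]),K,None)[0].ravel()
  b=np.array([0.5765,0.187,0.034]);p=pr(b)
  for n in("key","holder","plug"):print(c,n,[(np.round(x["centre"],4),x["conf"]) for x in bot.tip_of(c,n)[:2]])
  print("px/mm",[((pr(b+e)-p)*.1).round(3) for e in np.eye(3)*.01])
  M=np.array([[1,0,-(p[0]-33)],[0,1,-(p[1]-50)]])*6.0;out.append(cv2.warpAffine(im,M,(400,480),flags=cv2.INTER_CUBIC))
cv2.imwrite("pics/w7.png",np.hstack(out)[...,::-1])
E
```

```text
t 23.27 tcp [0.5763 0.1879 0.1339] yawx 68.78 tilt [ 0.001  0.    -1.   ] J [ 16.9  29.   99.3   0.   51.7 -51.9] F [ 0.62  0.12 -2.63] M [-0.013 -0.176  0.038] w 0.144
scene key [(array([0.5751, 0.191 , 0.0694]), 0.82)]
scene holder [(array([ 0.5746,  0.1843, -0.0006]), 0.77)]
scene plug [(array([ 0.5488, -0.1685,  0.0906]), 0.62), (array([ 0.5529, -0.1647,  0.0572]), 0.54)]
px/mm [array([-0.364, -0.187]), array([-0.324,  0.28 ]), array([-0.047, -0.356])]
side key [(array([0.5795, 0.1899, 0.0715]), 0.65)]
side holder []
side plug [(array([ 0.5537, -0.1676,  0.0084]), 0.62), (array([ 0.5557, -0.1698,  0.0868]), 0.57)]
px/mm [array([ 0.38 , -0.034]), array([-0.092, -0.122]), array([-0.005, -0.372])]
```

View pics/w7.png

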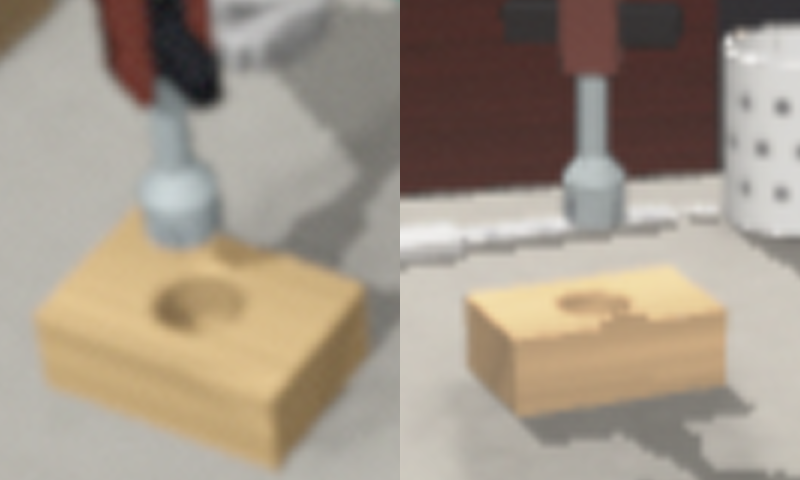

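Call:
servo_tool --commands '[[[-0.0012,0.01,-0.0003,0,1],[0,0.015,0,0,1],[0,0.008,0,0,1],[0,0.005,0,0,1],[0,0.005,0,0,1],[0,0,0,0,1]]]'

```text
time: 24.42
tcp_pos: [0.5756, 0.1864, 0.0898]
tcp_rot: [[0.362, -0.0, -0.932], [0.932, -0.0, 0.362], [-0.0, -1.0, 0.0]]
ft_force: [-0.2, 0.2, -1.4]
gripper_width: 0.144
```

```bash
python3 -c "
from h import *
st()"
```

```text
t 24.43 tcp [0.5756 0.1864 0.0898] yawx 68.78 tilt [-0. -0. -1.] J [ 16.8  32.6 100.4   0.   47.  -52. ] F [-0.21  0.18 -1.44] M [-0.02  -0.154  0.012] w 0.144
```

Call:
servo_tool --commands '[[[0,0.005,0,0,1],[0,0.005,0,0,1],[0,0.003,0,0,1],[0,0.002,0,0,1],[0,0,0,0,1]]]'

```text
time: 25.05
tcp_pos: [0.5756, 0.1865, 0.075]
tcp_rot: [[0.362, -0.0, -0.932], [0.932, -0.0, 0.362], [-0.0, -1.0, 0.0]]
ft_force: [-1.1, -0.9, -1.3]
gripper_width: 0.144
```

```bash
python3 -c "
from h import *
st()"
```

```text
t 25.05 tcp [0.5756 0.1865 0.075 ] yawx 68.78 tilt [-0. -0. -1.] J [ 16.8  33.9 100.7   0.   45.5 -52. ] F [-1.1  -0.92 -1.29] M [ 0.025 -0.129  0.021] w 0.144
```

Call:
servo_tool --commands '[[[0,0.001,0,0,1],[0,0,0,0,1],[0,0,0,0,0.8],[0,0,0,0,0.4],[0,0,0,0,0],[0,0,0,0,0],[0,0,0,0,0],[0,0,0,0,0],[0,0,0,0,0],[0,0,0,0,0],[0,0,0,0,0]]]'

```text
time: 26.42
tcp_pos: [0.5757, 0.1865, 0.0742]
tcp_rot: [[0.362, -0.0, -0.932], [0.932, 0.0, 0.362], [0.0, -1.0, 0.0]]
ft_force: [0.3, 0.9, -0.2]
gripper_width: 0.998
```

Call:
servo_tool --commands '[[[0,0,0,0,0],[0,-0.01,0,0,0],[0,-0.03,0,0,0],[0,-0.04,0,0,0],[0,-0.04,0,0,0],[0,0,0,0,0],[0,0,0,0,0]]]'

```text
time: 27.3
tcp_pos: [0.5753, 0.1864, 0.194]
tcp_rot: [[0.362, -0.0, -0.932], [0.932, -0.0, 0.362], [-0.0, -1.0, 0.0]]
ft_force: [-0.3, -0.3, -0.1]
gripper_width: 0.999
```

```bash
python3 - <<'E'
from h import *
s=st();C=wpose(s);out=[cv2.resize(bot.get_image("wrist"),(320,240))];box("key_handle",C,0.103)
for c in["scene","side"]:
  im=bot.get_image(c);m=bot.camera_model(c);K=np.array([[m["fx"],0,m["cx"]],[0,m["fy"],m["cy"]],[0,0,1.]])
  p=cv2.projectPoints(np.array([[.5765,.187,.06]]),np.array(m["rvec"]),np.array(m["tvec"]),K,None)[0].ravel()
  for n in("key","key_handle","oil_bottle","gear","bearing_ring"):print(c,n,[(np.round(x["centre"],4),x["conf"]) for x in bot.tip_of(c,n)[:1]])
  M=np.array([[1,0,-(p[0]-30)],[0,1,-(p[1]-30)]])*4.0;out.append(cv2.warpAffine(im,M,(240,240),flags=cv2.INTER_CUBIC))
cv2.imwrite("pics/w8.png",np.hstack(out)[...,::-1])
E
```

```text
t 27.3 tcp [0.5753 0.1864 0.194 ] yawx 68.78 tilt [-0. -0. -1.] J [ 16.8  24.5  97.3   0.   58.2 -52. ] F [-0.28 -0.26 -0.1 ] M [-0.008 -0.131 -0.006] w 0.999
scene key [(array([0.5766, 0.1871, 0.0064]), 0.89)]
scene key_handle [(array([0.5739, 0.1848, 0.0957]), 0.6)]
scene oil_bottle [(array([ 0.5897, -0.2799,  0.0046]), 0.97)]
scene gear [(array([0.6834, 0.0319, 0.0018]), 0.7)]
scene bearing_ring [(array([ 0.4124, -0.099 ,  0.0011]), 0.73)]
side key [(array([0.5766, 0.1887, 0.0092]), 0.81)]
side key_handle [(array([0.5744, 0.189 , 0.0925]), 0.89)]
side oil_bottle [(array([ 0.5951, -0.2785,  0.0055]), 0.56)]
side gear [(array([0.6876, 0.0317, 0.0034]), 0.53)]
side bearing_ring [(array([ 0.4108, -0.0998,  0.0069]), 0.62)]
```

View pics/w8.png

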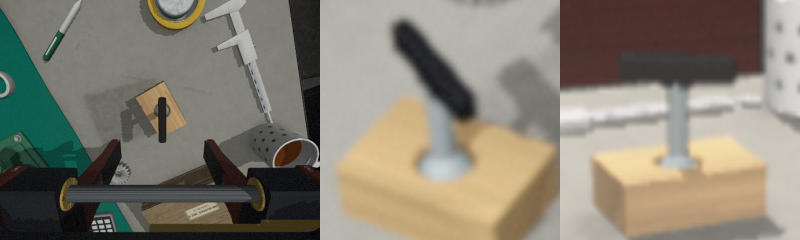

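The key stands upright in its hole, the gripper is clear of it, and the bystanders are where they were. I'm handing the job in.

```bash
python3 -c "
from plant import bot
print(bot.close_job())"
```

```text
the job is handed in; nothing more can be done
None
```

I tightened the plug with the T-handle key, stood the key back upright in its block, and handed the job in at about 27 s of the 67 s allowed. I got no verdict.

- **Seating:** The key's foot came to a stiff stop about 10.5 mm below the nominal top of the square, not the stated 12 mm. Pressing with about 20 N moved it only 0.3 mm more. The side view showed the socket down just above the collar, so I took it as fully seated.
- **Tightening:** I turned the key clockwise in small steps. The torque held at rest rose from about 0.1 to 0.47 N m. The last reading taken while turning was 0.5 to 0.6 N m, within the 0.4 to 0.7 N m window. The rise was uneven: the fourth check came back slightly lower, and the last 4 degrees added about 0.1 N m, against the expected 0.04. I then turned the key back 8 degrees within its play, which brought the reading to about zero, and lifted it off.
- **Last checks:** The final views show the key upright, with its foot at about (0.577, 0.188, 0.008) m against the recorded hole position of (0.5765, 0.187). The gripper is open, 12 cm above where it let go, and the wrist force is near zero. The oil bottle, gear and bearing ring match their starting positions to within about 3 mm, which is as close as the networks can measure.

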